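# Square a brake pad, load the checking fixture and lower its flap

### The job

Slide the loose brake pad flat against both fences of the steel squaring board, then pick it up and lay it, friction block upwards, fully down in the nest of the checking fixture. Then swing the fixture's open flap up past vertical and lower it gently, without letting it drop, until it lies fully closed over the pad. Do not knock over or shift the oil filter, the jar or the steel cap.

Things in the scene. Friction and masses are not known exactly. Their poses are not given: they have to be found in the camera images.
- board: Squaring board, fixed: bare steel plate 210 (x) x 260 (y) x 10 mm, origin at the centre of its underside, top at z = 10 mm. Two dark steel fences 14 mm thick stand 14 mm above it: the long-side fence on its +x side (away from the robot), inner face at x = +60 mm; the end fence on its -y side, inner face at y = -105 mm, from x = 0 to +66 mm.
- square (a point): Where the pad's origin lies when the pad is flat against both fences: board (30, -40, 10) mm, on the plate's top, axes as the board's; the pad's sides are then parallel to the board's axes. The long-side fence stands only at board y = -105 to -80 mm and 0 to +30 mm, leaving an 80 mm gap for a finger beside this place.
- pad: Loose brake pad, 0.3 to 0.6 kg: dark steel backing plate 60 (x) x 130 (y) x 6 mm, grey friction block 52 (x) x 112 (y) mm centred on it, total height 20 mm; gripped across either. Origin at the centre of the underside, z up out of the block. Starts lying on the board, 50 to 90 mm short of the long-side fence, 40 to 85 mm short of the end fence, turned up to 0.4 rad. Same either way round.
- fixture: Checking fixture, fixed: grey painted block reaching from x = -82 to +100 mm and y = -60 to +60 mm, top at z = 50 mm; origin on the table, below the nest's centre. The hinge of the flap is on its +x side and the flap closes towards -x. Two black rubber stops on its -x edge carry the closed flap.
- nest (a point): Centre of the nest's floor at fixture (0, 0, 50) mm, axes as the fixture's. Four L-shaped corner locators 8 mm high surround a space 138 (fixture x) x 68 (fixture y) mm, open between the corners for fingers: the pad lies with its long side along the fixture's x, with 4 mm play all round. Fully down, the pad's origin is at this height.
- flap_hinge (a point): Point on the middle of the flap's hinge axis, at fixture (88, 0, 74) mm; the axis runs along the fixture's y. Site axes as the fixture's.
- flap_bar (a point): Middle of the flap's handle bar. The flap is an aluminium panel 114 mm wide, 7 mm thick, ending 170 mm from the hinge axis; a U-shaped round bar, 12 mm diameter, goes on in its plane, its crosspiece 100 mm long, parallel to the hinge and 220 mm from it, with a 44 mm opening between it and the panel. Turns with the flap: x points from bar to hinge, y along the bar, z up when closed.
- flap (a joint): Flap angle (rad): 0 closed, level on the front stops; 1.57 upright; 2.15 leaning back on the back stops, its start. At q the bar is at fixture x = 88 - 220 cos q, z = 74 + 220 sin q mm. About 0.45 kg; slight hinge friction and damping, no spring: past upright it falls, and let go there it lands too hard. Gently: under 1.0 rad/s over the last 0.2 rad.
- oil_filter: White oil filter standing at the far side of the table, 76 mm diameter, 94 mm high; origin at the centre of its underside. Leave it alone.
- jar: Amber glass jar with green cap standing at the far side, 72 mm diameter, 90 mm high; origin at the centre of its underside. Leave it alone.
- hub_cap: Plain steel cap (disc) lying on the table between the board and the fixture, on the robot's side, 64 mm diameter, 30 mm high; origin at the centre of its underside. Leave it alone.
Mind the look-alikes: they are no part of the job. Of the things that look like the pad, the middle-sized one is meant.

How it is judged:
By the outcome, as a careful person would: the job done as asked, in the order asked, and still so for the second after the job is handed in, with the robot touching nothing.
It also fails if it takes over 72 s, if anything falls off the work surface, if the arm or the gripper's body presses on something with over 40 N, if the wrist force passes 120 N, or if a joint passes its speed limit or range.

### The arm

A 6-joint arm with a two-finger parallel gripper is mounted at the origin on the work surface. World frame = base frame: x ahead of the robot, y to its left, z up, the work surface at z = 0. Lengths are in m, angles in degrees, forces in N, time in s.
With the tool pointing down it reaches from about 0.4 to 0.825 m from the base axis. Payload 7 kg.
Tool frame: the origin (TCP) lies at the very end of the fingers, on their centre line; the grasp point (between the pads) lies 19 mm behind it; z points along the fingers, y is the line along which they close (so a half turn about z gives the same grasp; the last joint's range is limited). The gripper opens to 88 mm and grips with 3 to 60 N. Pads are 19 mm wide; open, the fingers measure 130 mm over their backs; the gripper's body (78 mm by 193 mm) begins 47 mm behind the grasp point.
Start: joints at [-50.988, 20.546, 0.682, 0, -70.136, -16.507], TCP at [0.258, -0.624, 0.227] pointing down, gripper open.
Joint ranges: [-176.03, 176.03], [-82.01, 121.73], [-58.28, 71.71], [-173.87, 95.51], [-174.79, -0.11], [-173.66, 173.66]. Speed limits (degrees/s): [136.94, 136.94, 172.46, 180, 180, 180].

### API

Orientations are given as [roll, pitch, yaw] about the fixed x, y, z axes, in that order (R = Rz(yaw) Ry(pitch) Rx(roll)).
In Python, from plant import get_state, imaging, r, finder gives the robot as it stands.
- The arm moves only by the shell command python3 -m handwheel 'ROWS' [FORCE]. ROWS is JSON, a list of rows, each a list of 5 numbers: the closure, from 0 (fully open) to 1 (shut), then the shift along the world's x, y, z in cm, then the turn about the world's z in degrees. A call has 1 to 8 rows; each row is the pose to reach, as a shift and turn from the pose commanded when the call began; what a row does not reach only later rows make up. A row lasts 1/8 s, in which the tool goes at most 62.5 mm and 10.7 degrees, less where a joint would pass 70% of its speed; a pose out of reach is approached as far as the arm can. A call with a gripper value outside its range is refused whole. The fingers move at their own pace and stop on an object; FORCE is the grip in N (left out, the last holds). Time passes only in rows, so rows that repeat a pose let the fingers close. It gives the time, the measured TCP pose, the force, the opening and the grip force at its end, in the units of the state.
- get_state(): the state, without advancing time (a new reading comes with each control period).
- imaging.capture(name): name is "scene" or "side" or "wrist"; returns (picture, depth): 384x512x3 uint8, red, green, blue; 384x512 float32, m along the optical axis (not along the pixel's ray), 0 where there is no reading.
- imaging.get_calibration(name): a dict with "fx", "fy", "cx", "cy" (pixels), "rvec" (rotation vector, rad) and "tvec" (3), from world to camera coordinates, as OpenCV has them; the wrist camera has in their place "hand_eye" (4x4, takes a point from camera to tool coordinates, whose origin is the TCP and whose axes are the flange's). Camera axes: x right, y down, z forward; pixel columns grow to the right and rows downward; lengths in m; the calibration is good to about 2 mm. The wrist camera is an equidistant fisheye: a pixel r from the principal point sees the ray r / f radians off the axis. A picture is of the moment at which its call begins: read the wrist's pose just before it. get_calibration takes no time and is no camera call.
- r.close_job(): hands the job in; it is judged then, once.
Trained networks look in the newest picture that a camera, given by its name, has taken for a name from the list of things; names that differ only in an ending like _2 or _b are one class to them, and where a whole thing is asked for, a point or a joint stands for the part that bears it (a point fixed in the world has none). Each returns a list of dicts, best first, with "p" (0 to 1); they miss things now and then, are a little off and sometimes report something else, mostly with a low value. They report only what shows in the picture. A call takes as long as a camera call. They do not tell look-alikes from the thing itself.
- finder.cut_out(camera, query): "region" (384x512 bool, what is visible of it) and "pixel" ([column, row] in pixels, amid what is visible of it).
The state is a dict: "time_s": time; "joints": joint angles; "qd": joint speeds; "joint_torque": joint torques, N m; "tcp_pos": TCP position; "eef_rot": TCP orientation; "contact_force": force on the tool from outside, world axes, zero at the start; "moment": the same for the moment, N m; "gripper_width": finger opening in m; "gripper_force": force on a finger pad.
Only numpy, scipy, OpenCV 4.12 (cv2) and the standard library are available. Lean on these libraries where they do the work, as an engineer would, in place of code of your own. Each camera call takes 0.05 s, during which the arm holds its last target. There are 200 camera calls.

## Working session

There is one attempt and no reset: what is moved stays moved. The work goes in short steps, Python scripts to look and compute and a shell command to move; the robot and the scene stay as the last step left them, time stands still between calls to the robot, and variables do not carry over. Pictures are saved under pics/ and viewed, at most 10 in all, crops included, and the job is handed in when it is done.

```bash
mkdir -p pics; ls
cat > h.py <<'E'
import numpy as np, cv2
from plant import get_state, imaging, r, finder
def cloud(cam):
    rgb,d=imaging.capture(cam); c=imaging.get_calibration(cam)
    v,u=np.mgrid[:384,:512]
    P=np.stack([(u-c['cx'])/c['fx']*d,(v-c['cy'])/c['fy']*d,d],-1)
    R=cv2.Rodrigues(np.array(c['rvec'],float))[0]
    W=(P-np.array(c['tvec']).ravel())@R
    W[d==0]=np.nan
    return rgb,W
E
python3 - <<'E'
from h import *
for cam in ['scene','side']:
    rgb,W=cloud(cam); cv2.imwrite(f'pics/{cam}0.png',rgb[...,::-1]); np.savez(f'{cam}0.npz',rgb=rgb,W=W)
    for q in ['pad','fixture','board','flap_bar','hub_cap','oil_filter','jar']:
        for f in finder.cut_out(cam,q)[:4]:
            m=f['region']; print(cam,q,round(f['p'],2),np.round(f['pixel']),m.sum(),np.round(np.nanmedian(W[m],0),3))
print(get_state())
E
```

```text
pics
scene pad 0.95 [183. 194.] 686 [ 0.559 -0.219  0.029]
scene pad 0.76 [206. 140.] 799 [ 0.227 -0.297  0.026]
scene pad 0.72 [211. 169.] 224 [ 0.385 -0.202  0.013]
scene pad 0.48 [220. 252.] 1247 [0.791 0.004 0.072]
scene fixture 0.68 [315. 218.] 4121 [0.603 0.182 0.052]
scene board 0.58 [168. 211.] 3327 [ 0.62  -0.229  0.011]
scene flap_bar 0.66 [361. 193.] 1312 [0.582 0.28  0.175]
scene hub_cap 0.89 [259. 177.] 332 [ 0.401 -0.035  0.029]
scene oil_filter 0.86 [221. 253.] 1284 [0.791 0.004 0.072]
scene jar 0.58 [287. 267.] 1272 [0.786 0.162 0.064]
side pad 0.9 [325. 171.] 338 [ 0.37  -0.197  0.014]
side pad 0.66 [270. 156.] 704 [ 0.542 -0.207  0.03 ]
side pad 0.62 [390. 162.] 1267 [ 0.21  -0.274  0.028]
side pad 0.38 [214. 253.] 4745 [0.558 0.174 0.052]
side fixture 0.73 [212. 255.] 4668 [0.558 0.174 0.052]
side board 0.93 [255. 152.] 3641 [ 0.597 -0.222  0.011]
side flap_bar 0.83 [177. 265.] 1182 [0.561 0.31  0.217]
side hub_cap 0.95 [310. 214.] 549 [ 0.382 -0.026  0.03 ]
side oil_filter 0.94 [171. 184.] 1071 [0.751 0.014 0.076]
side oil_filter 0.68 [177. 266.] 1198 [0.561 0.309 0.217]
side jar 0.89 [142. 231.] 1080 [0.746 0.174 0.069]
side jar 0.5 [177. 267.] 1167 [0.56  0.31  0.218]
{'time_s': 0.8, 'joints': array([-5.09875535e+01,  2.05427071e+01,  6.83073214e-01,  6.82558968e-04,
       -7.01362524e+01, -1.65065066e+01]), 'qd': array([ 0.00213847,  0.00516422, -0.0557803 ,  0.03018078,  0.08161092,
        0.04196028]), 'joint_torque': array([ 3.59774695e-04, -5.82286835e+01,  2.93288076e+01,  7.00211048e+00,
        1.25315739e-02, -1.62187388e-05]), 'tcp_pos': array([ 0.25834738, -0.62358899,  0.22661314]), 'eef_rot': array([-1.79995873e+02,  5.53293826e-04, -1.57493828e+02]), 'contact_force': array([-0.18019043,  0.33761992, -0.52870707]), 'moment': array([-0.02348813,  0.00040448,  0.0373598 ]), 'gripper_force': 0.0, 'gripper_width': 0.087800899318326}
```

View images.

View pics/scene0.png

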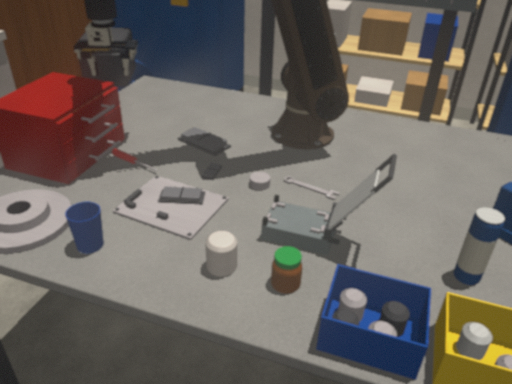

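View pics/side0.png

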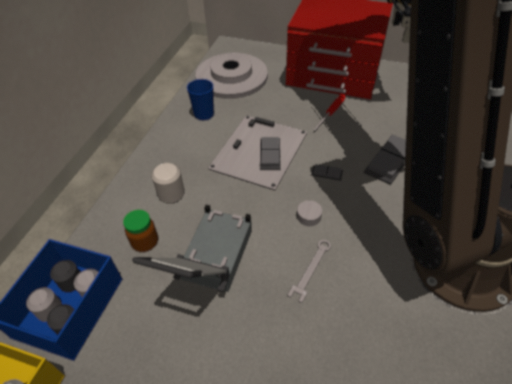

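Run:
```python
from h import *
def rect(W,lo,hi,xr,yr,lab):
    m=(W[...,2]>lo)&(W[...,2]<hi)&(W[...,0]>xr[0])&(W[...,0]<xr[1])&(W[...,1]>yr[0])&(W[...,1]<yr[1])
    n,l,s,_=cv2.connectedComponentsWithStats(m.astype(np.uint8)); k=1+np.argmax(s[1:,4]); m=l==k
    p=W[m]; print(lab,m.sum(),[np.round(a,3) for a in cv2.minAreaRect(p[:,:2].astype(np.float32)*1.0)],'z',np.round(np.median(p[:,2]),4)); return m
for cam in ['scene','side']:
    f=np.load(cam+'0.npz'); W=f['W']
    rect(W,.005,.04,(.42,.78),(-.4,-.08),cam+' board')
    rect(W,.026,.04,(.45,.7),(-.3,-.1),cam+' padtop')
    rect(W,.045,.056,(.4,.75),(.05,.35),cam+' fixtop')
    rect(W,.02,.04,(.3,.45),(-.1,.03),cam+' cap')
    rect(W,.1,.4,(.4,.75),(.1,.5),cam+' flap')
    m=(abs(W[...,2])<.02)&(W[...,0]>.35)&(W[...,0]<.45)&(W[...,1]>.05); print(cam,'table z',np.median(W[m][:,2]),W[m][:,2].std())
rgb=np.load('scene0.npz')['rgb']
cv2.imwrite('pics/c1.png',cv2.resize(rgb[120:255,100:420],None,fx=2.5,fy=2.5,interpolation=2)[...,::-1])
```

```text
scene board 4039 [array([ 0.582, -0.238]), array([0.265, 0.223]), np.float64(83.964)] z 0.0113
scene padtop 425 [array([ 0.55 , -0.224]), array([0.058, 0.111]), np.float64(16.898)] z 0.0305
scene fixtop 1573 [array([0.573, 0.151]), array([0.125, 0.203]), np.float64(0.637)] z 0.0505
scene cap 236 [array([ 0.387, -0.039]), array([0.065, 0.063]), np.float64(24.978)] z 0.0301
scene flap 1232 [array([0.571, 0.287]), array([0.117, 0.115]), np.float64(0.821)] z 0.1852
scene table z 0.0009745645990042632 0.002624291390766137
side board 4318 [array([ 0.582, -0.236]), array([0.266, 0.214]), np.float64(83.239)] z 0.0116
side padtop 483 [array([ 0.547, -0.224]), array([0.05 , 0.117]), np.float64(16.05)] z 0.031
side fixtop 2516 [array([0.569, 0.153]), array([0.122, 0.203]), np.float64(0.807)] z 0.0509
side cap 425 [array([ 0.384, -0.036]), array([0.062, 0.064]), np.float64(29.428)] z 0.0306
side flap 1066 [array([0.565, 0.29 ]), array([0.116, 0.112]), np.float64(89.305)] z 0.2196
side table z 0.0008738793788564405 0.0019060509478032548
```

View pics/c1.png

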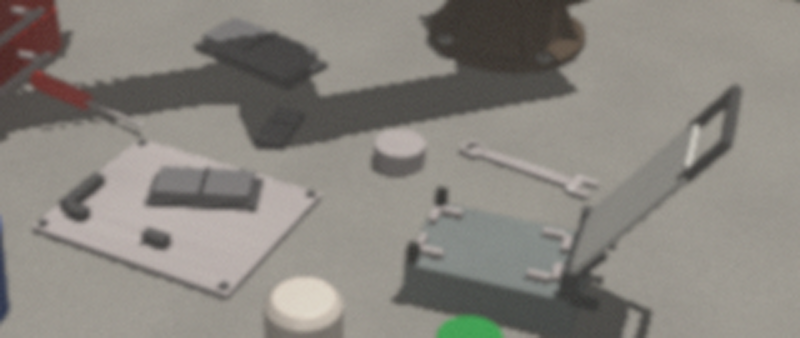

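Run:
```python
from h import *
W=np.load('scene0.npz')['W']; rgb=np.load('scene0.npz')['rgb'].astype(int)
m=(rgb[...,0]>90)&(rgb[...,1]<50)&(W[...,2]>.05)&(W[...,2]<.4)
print(np.nanpercentile(W[m],[1,99],axis=0))
print(imaging.get_calibration('wrist'))
```

```text
[[ 0.30915763 -0.8264913   0.06230329]
 [ 0.60286311 -0.57002318  0.22357291]]
{'fx': 297.3186396354542, 'fy': 297.3186396354542, 'cx': 258.1905259718147, 'cy': 192.2908699678487, 'hand_eye': array([[-6.66338329e-04, -9.56846036e-01, -2.90594596e-01,
         7.96994006e-02],
       [ 9.99999596e-01, -8.13075671e-04,  3.84212835e-04,
         2.04713351e-04],
       [-6.03907925e-04, -2.90594223e-01,  9.56846191e-01,
        -1.57976515e-01],
       [ 0.00000000e+00,  0.00000000e+00,  0.00000000e+00,
         1.00000000e+00]])}
```

```bash
python3 -m handwheel '[[0,0,4,3,10],[0,2,9,3,20],[0,6,13,3,30],[0,10,17,3,40],[0,14,21,3,50],[0,18,25,3,60],[0,22,30,3,70],[0,26,34,3,80]]'
python3 -m handwheel '[[0,4,5,0,4],[0,5,7,0,4],[0,5,8,0,4],[0,5,8,0,4],[0,5,8,0,4]]'
cat >> h.py <<'E'
from scipy.spatial.transform import Rotation as Ro
def wcloud(name=None):
    s=get_state(); rgb,d=imaging.capture('wrist'); c=imaging.get_calibration('wrist')
    v,u=np.mgrid[:384,:512]; x=(u-c['cx'])/c['fx']; y=(v-c['cy'])/c['fy']; th=np.hypot(x,y)+1e-9
    k=np.tan(np.minimum(th,1.4))/th
    P=np.stack([x*k*d,y*k*d,d],-1)
    H=np.array(c['hand_eye']); T=P@H[:3,:3].T+H[:3,3]
    R=Ro.from_euler('xyz',s['eef_rot'],degrees=True).as_matrix()
    W=T@R.T+s['tcp_pos']; W[d==0]=np.nan
    if name: cv2.imwrite(f'pics/{name}.png',rgb[...,::-1]); np.savez(name+'.npz',rgb=rgb,W=W)
    return rgb,W
E
python3 - <<'E'
from h import *
rgb,W=wcloud('w1')
for q in ['pad','board','fixture','flap_bar']:
    for f in finder.cut_out('wrist',q)[:3]:
        m=f['region']; np.savez(f'w1_{q}.npz',m=m) if f is not None else 0
        print(q,round(f['p'],2),np.round(f['pixel']),m.sum(),np.round(np.nanmedian(W[m],0),3))
E
```

```text
time_s: 1.8
tcp_pos: [0.5194, -0.2818, 0.2571]
eef_rot: [-180.0, -0.0, -77.1]
contact_force: [-0.2, -1.2, 0.8]
gripper_width: 0.0875
gripper_force: 0.0
time_s: 2.42
tcp_pos: [0.5678, -0.2044, 0.2568]
eef_rot: [-180.0, -0.0, -73.5]
contact_force: [-0.2, 0.6, -0.1]
gripper_width: 0.0874
gripper_force: 0.0
pad 0.71 [477. 171.] 4013 [ 0.221 -0.304  0.027]
pad 0.64 [377. 195.] 1262 [ 0.379 -0.207  0.013]
pad 0.63 [276. 151.] 4067 [ 0.548 -0.228  0.03 ]
fixture 0.58 [201. 308.] 1228 [0.587 0.05  0.031]
```

View pics/w1.png

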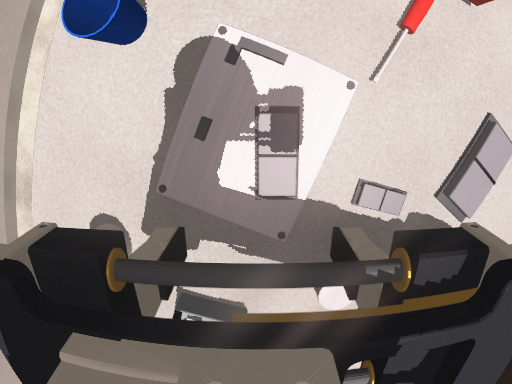

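Run:
```python
from h import *
f=np.load('w1.npz'); W=f['W']
def comp(lo,hi,xr,yr,lab,n0=1,mn=150):
    m=(W[...,2]>lo)&(W[...,2]<hi)&(W[...,0]>xr[0])&(W[...,0]<xr[1])&(W[...,1]>yr[0])&(W[...,1]<yr[1])
    m=cv2.morphologyEx(m.astype(np.uint8),cv2.MORPH_OPEN,np.ones((3,3)))
    n,l,s,_=cv2.connectedComponentsWithStats(m)
    for k in range(1,n):
        if s[k,4]<mn: continue
        p=W[l==k]; rc=cv2.minAreaRect(p[:,:2].astype(np.float32)); print(lab,s[k,4],[np.round(a,4) for a in rc],'z',np.round(np.median(p[:,2]),4),'px',s[k,:4])
comp(.0055,.04,(.42,.78),(-.42,-.08),'board')
comp(.018,.028,(.58,.78),(-.42,-.08),'fence')
comp(.025,.04,(.45,.62),(-.32,-.1),'padtop')
comp(.013,.04,(.45,.62),(-.32,-.1),'pad')
m=(abs(W[...,2])<.006)&(W[...,0]>.6)&(W[...,1]<-.4); print('table',np.nanmedian(W[m][:,2]))
```

```text
board 26830 [array([ 0.5842, -0.2375]), array([0.2606, 0.2107]), np.float64(83.7767)] z 0.0101 px [156  23 202 218]
fence 688 [array([ 0.6182, -0.3485]), array([0.0727, 0.0349]), np.float64(19.1718)] z 0.0238 px [224  37  57  27]
fence 235 [array([ 0.6519, -0.2297]), array([0.0302, 0.0141]), np.float64(83.5752)] z 0.0237 px [195 117  16  24]
padtop 3212 [array([ 0.5462, -0.2239]), array([0.0512, 0.111 ]), np.float64(16.4073)] z 0.0298 px [258 113  40  83]
pad 4043 [array([ 0.546 , -0.2232]), array([0.0593, 0.1301]), np.float64(16.3068)] z 0.0296 px [255 106  45  94]
table -0.00035418353441935
```

```bash
python3 -m handwheel '[[0,-2.2,-1.9,-6,0],[0,-2.2,-1.9,-12,0],[0,-2.2,-1.9,-17,0],[0,-2.2,-1.9,-21,0],[0,-2.2,-1.9,-23,0],[0,-2.2,-1.9,-23.8,0],[0,-2.2,-1.9,-23.8,0]]' 25
python3 -m handwheel '[[0.3,0,0,0,0],[0.5,0,0,0,0],[1,0,0,0,0],[1,0,0,0,0],[1,0,0,0,0]]' 25
```

```text
time_s: 3.55
tcp_pos: [0.5464, -0.2228, 0.0186]
eef_rot: [180.0, 0.0, -73.5]
contact_force: [0.7, 0.8, 1.2]
gripper_width: 0.0874
gripper_force: 0.0
time_s: 4.18
tcp_pos: [0.5466, -0.2226, 0.0189]
eef_rot: [-180.0, -0.0, -73.5]
contact_force: [-0.2, 0.8, 2.3]
gripper_width: 0.0517
gripper_force: 25.0
```

```bash
python3 -m handwheel '[[1,0.3,-0.3,0,-6],[1,1,-1,0,-14],[1,2,-1.8,0,-22.7],[1,3.2,-2.9,0,-22.7],[1,4.5,-4.1,0,-22.7],[1,5.6,-5,0,-22.7],[1,6,-5.3,0,-22.7],[1,6,-5.3,0,-22.7]]'
python3 - <<'E'
from h import *
wcloud('w2'); W=np.load('w2.npz')['W']
def comp(lo,hi,xr,yr,lab,mn=100):
    m=(W[...,2]>lo)&(W[...,2]<hi)&(W[...,0]>xr[0])&(W[...,0]<xr[1])&(W[...,1]>yr[0])&(W[...,1]<yr[1])
    m=cv2.morphologyEx(m.astype(np.uint8),cv2.MORPH_OPEN,np.ones((3,3)))
    n,l,s,_=cv2.connectedComponentsWithStats(m)
    for k in range(1,n):
        if s[k,4]<mn: continue
        p=W[l==k]; rc=cv2.minAreaRect(p[:,:2].astype(np.float32)); print(lab,s[k,4],[np.round(a,4) for a in rc],'z',np.round(np.median(p[:,2]),4),'px',s[k,:4])
comp(.026,.036,(.5,.7),(-.42,-.2),'padtop')
comp(.018,.0255,(.5,.78),(-.42,-.2),'fence')
comp(.006,.013,(.4,.78),(-.42,-.08),'plate')
E
```

```text
time_s: 5.18
tcp_pos: [0.6052, -0.2755, 0.0189]
eef_rot: [179.9, 0.0, -96.2]
contact_force: [-4.9, 1.7, 7.9]
gripper_width: 0.0521
gripper_force: 25.0
padtop 11672 [array([ 0.6018, -0.3003]), array([0.0663, 0.0831]), np.float64(84.7782)] z 0.0299 px [183 147 151 116]
padtop 2043 [array([ 0.6079, -0.2405]), array([0.0214, 0.052 ]), np.float64(83.2965)] z 0.0299 px [217 288  85  25]
fence 4714 [array([ 0.6104, -0.3405]), array([0.0389, 0.0745]), np.float64(83.7685)] z 0.0238 px [164  96 142  75]
fence 102 [array([ 0.7778, -0.3504]), array([0.0138, 0.0038]), np.float64(88.6132)] z 0.0212 px [  0 151   7  19]
plate 32165 [array([ 0.5755, -0.3162]), array([0.1022, 0.2106]), np.float64(83.8751)] z 0.0099 px [123  78 333 168]
plate 178 [array([ 0.6432, -0.2289]), array([0.0218, 0.0055]), np.float64(83.1791)] z 0.0099 px [206 288   9  24]
plate 266 [array([ 0.5723, -0.2206]), array([0.0228, 0.0128]), np.float64(88.8596)] z 0.0099 px [303 288  18  24]
```

View pics/w2.png

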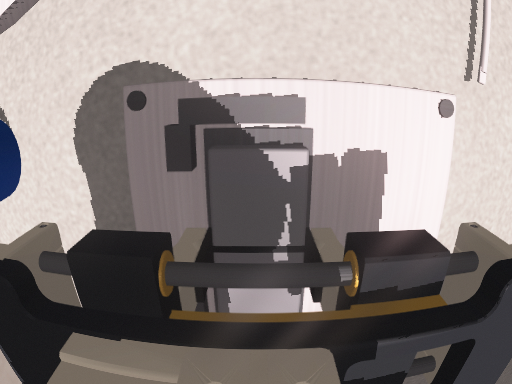

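```bash
python3 -m handwheel '[[1,-0.02,-0.2,0,0],[1,-0.04,-0.4,0,0],[1,-0.06,-0.5,0,0],[1,-0.06,-0.6,0,0],[1,-0.06,-0.6,0,0]]'
python3 -m handwheel '[[1,0.2,-0.02,0,0],[1,0.3,-0.03,0,0],[1,0.4,-0.04,0,0],[1,0.5,-0.05,0,0],[1,0.5,-0.05,0,0]]'
```

```text
time_s: 5.85
tcp_pos: [0.6059, -0.2788, 0.0189]
eef_rot: [180.0, 0.2, -96.2]
contact_force: [-1.9, 15.4, 8.0]
gripper_width: 0.0519
gripper_force: 25.0
time_s: 6.48
tcp_pos: [0.6061, -0.2789, 0.0186]
eef_rot: [179.5, 0.2, -96.3]
contact_force: [-14.9, 17.4, 19.4]
gripper_width: 0.0515
gripper_force: 25.0
```

```bash
python3 -m handwheel '[[1,0.02,0.2,0.1,0],[1,0.02,0.3,0.2,0],[1,0.1,0.3,0.2,0],[1,0.3,0.3,0.2,0],[1,0.3,0.3,0.2,0]]'
python3 - <<'E'
from h import *
wcloud('w3');
E
cat > pm.py <<'E'
import sys; from h import *
W=np.load(sys.argv[1]+'.npz')['W']
O=np.array([.5842,-.2375]); a=np.radians(-6.22); ca,sa=np.cos(a),np.sin(a)
B=np.stack([ca*(W[...,0]-O[0])+sa*(W[...,1]-O[1]),-sa*(W[...,0]-O[0])+ca*(W[...,1]-O[1]),W[...,2]],-1)*1000
def comp(lo,hi,xr,yr,lab,mn=100):
    m=(B[...,2]>lo)&(B[...,2]<hi)&(B[...,0]>xr[0])&(B[...,0]<xr[1])&(B[...,1]>yr[0])&(B[...,1]<yr[1])
    m=cv2.morphologyEx(m.astype(np.uint8),cv2.MORPH_OPEN,np.ones((3,3)))
    n,l,s,_=cv2.connectedComponentsWithStats(m)
    for k in range(1,n):
        if s[k,4]<mn: continue
        p=B[l==k]; print(lab,s[k,4],'x',np.round(np.percentile(p[:,0],[.5,99.5]),1),'y',np.round(np.percentile(p[:,1],[.5,99.5]),1),'ang',np.round(cv2.minAreaRect(p[:,:2].astype(np.float32))[2],2),'z',np.round(np.median(p[:,2]),1),'z1-99',np.round(np.percentile(p[:,2],[2,98]),1))
comp(26,40,(-60,58),(-110,60),'block')
comp(13,18,(-60,58),(-104,60),'rim')
comp(19,25.5,(-10,90),(-130,60),'fence')
E
python3 pm.py w2; python3 pm.py w3
```

```text
time_s: 7.1
tcp_pos: [0.6108, -0.2788, 0.0193]
eef_rot: [179.7, 0.0, -96.3]
contact_force: [-6.7, 3.5, -1.7]
gripper_width: 0.0517
gripper_force: 25.0
block 11811 x [-14.2  55.2] y [-93.  -28.4] ang 1.0 z 29.9 z1-99 [28.2 35.7]
block 2043 x [-1.7 49.4] y [-10.5   9.4] ang 89.52 z 29.9 z1-99 [28.6 31. ]
rim 1940 x [-5.5 53.8] y [-102.1  -89.3] ang 0.48 z 15.9 z1-99 [14.5 17.2]
rim 249 x [-6.1 -3.9] y [-87.8 -44.9] ang 0.04 z 15.9 z1-99 [14.8 17.3]
rim 155 x [52.2 54.3] y [-72.9 -44.6] ang 89.51 z 15.8 z1-99 [14.5 16.9]
fence 4691 x [ 0.4 73.7] y [-119.   -80.7] ang 89.99 z 23.8 z1-99 [22.3 25.1]
block 11696 x [-8.2 56.1] y [-95.6 -31.1] ang 89.64 z 30.6 z1-99 [28.8 34.9]
block 2042 x [ 4.2 55.4] y [-13.2   6.7] ang 88.23 z 30.1 z1-99 [28.9 31.3]
rim 1640 x [ 0.  57.7] y [-104.   -82.6] ang 87.88 z 16.8 z1-99 [15.6 17.9]
fence 4626 x [ 0.4 73.6] y [-118.7  -80.6] ang 89.9 z 23.8 z1-99 [22.3 25.1]
fence 213 x [59.8 71.3] y [-0.9 12. ] ang 82.34 z 23.6 z1-99 [20.1 24.8]
```

```bash
python3 -m handwheel '[[1,-0.02,-0.15,-0.1,0],[1,-0.03,-0.3,-0.1,0],[1,-0.04,-0.4,-0.1,0],[1,-0.04,-0.4,-0.1,0],[0.4,-0.04,-0.4,-0.1,0],[0,-0.04,-0.4,0,0],[0,-0.04,-0.4,0,0]]'
python3 -m handwheel '[[0,0.8,-0.08,0.05,0],[0,1.4,-0.15,0.05,0],[0,1.7,-0.18,0.05,0],[0,1.9,-0.2,0.05,0],[0,2.1,-0.22,0.05,0],[0,2.3,-0.24,0.05,0],[0,2.3,-0.24,0.05,0]]'
python3 - <<'E'
from h import *
wcloud('w4');
E
python3 pm.py w4
```

```text
time_s: 8.02
tcp_pos: [0.6147, -0.2837, 0.0213]
eef_rot: [-179.9, -0.0, -96.2]
contact_force: [0.8, -1.1, 0.2]
gripper_width: 0.067
gripper_force: 0.0
time_s: 8.9
tcp_pos: [0.6282, -0.2851, 0.0202]
eef_rot: [179.1, 0.0, -96.3]
contact_force: [-22.0, 4.0, 17.1]
gripper_width: 0.0875
gripper_force: 11.3
block 10468 x [-8.1 55.5] y [-95.9 -34.4] ang 89.7 z 29.9 z1-99 [28.3 33.7]
block 1992 x [ 4.7 55.9] y [-16.5   3.6] ang 88.89 z 29.8 z1-99 [28.6 31. ]
rim 1634 x [ 0.4 57.9] y [-103.9  -79.1] ang 0.1 z 15.8 z1-99 [14.5 17.1]
rim 102 x [56.3 58. ] y [-56.  -33.7] ang 88.59 z 16.0 z1-99 [14.4 17. ]
fence 4565 x [ 0.5 73.8] y [-118.9  -80.3] ang 89.97 z 23.8 z1-99 [22.5 25.1]
fence 398 x [60. 74.] y [-0.9 15.9] ang 87.76 z 23.6 z1-99 [19.7 24.9]
```

```bash
python3 -m handwheel '[[0,-1.5,0.2,0,0],[0,-2.8,0.5,0,0],[0,-2.8,0.5,6,0],[0,-3,3,12,0],[0,-3.5,8,18,0],[0,-4,14,23,0],[0,-5,20,26,0],[0,-5.5,26,28,0]]'
python3 -m handwheel '[[0,0,6,0,0],[0,-0.5,12,0,0],[0,-0.8,17,0,0],[0,-1,20,0,0],[0,-1,20,0,0],[0,-1,20,0,0]]'
python3 - <<'E'
from h import *
rgb,W=wcloud('w5')
for q in ['fixture','flap_bar']:
    for f in finder.cut_out('wrist',q)[:2]:
        m=f['region']; print(q,round(f['p'],2),np.round(f['pixel']),m.sum(),np.round(np.nanmedian(W[m],0),3))
def comp(lo,hi,xr,yr,lab,mn=60):
    m=(W[...,2]>lo)&(W[...,2]<hi)&(W[...,0]>xr[0])&(W[...,0]<xr[1])&(W[...,1]>yr[0])&(W[...,1]<yr[1])
    n,l,s,_=cv2.connectedComponentsWithStats(m.astype(np.uint8))
    for k in range(1,n):
        if s[k,4]<mn: continue
        p=W[l==k]; rc=cv2.minAreaRect(p[:,:2].astype(np.float32)); print(lab,s[k,4],[np.round(a,4) for a in rc],'z',np.round(np.median(p[:,2]),4),'y',np.round([p[:,1].min(),p[:,1].max()],4),'px',s[k,:4])
comp(.047,.0535,(.45,.7),(0,.3),'top')
comp(.045,.065,(.45,.7),(0,.3),'top+loc')
comp(.055,.062,(.45,.7),(0,.3),'loc',25)
comp(.1,.3,(.45,.7),(.1,.5),'flap')
E
```

```text
time_s: 9.95
tcp_pos: [0.5852, -0.059, 0.288]
eef_rot: [-179.8, 0.1, -96.2]
contact_force: [1.5, 0.6, 0.1]
gripper_width: 0.0875
gripper_force: 0.0
time_s: 10.7
tcp_pos: [0.575, 0.1393, 0.286]
eef_rot: [-180.0, 0.0, -96.2]
contact_force: [-0.4, 0.0, -0.2]
gripper_width: 0.0873
gripper_force: 0.0
fixture 0.87 [261. 190.] 17470 [0.569 0.181 0.051]
flap_bar 0.91 [276. 255.] 5854 [0.566 0.244 0.118]
top 9664 [array([0.5702, 0.1369]), array([0.1205, 0.1744]), np.float64(0.9034)] z 0.0499 y [0.0489 0.2242] px [210  92 100 133]
top+loc 10674 [array([0.5701, 0.1367]), array([0.1209, 0.1747]), np.float64(0.646)] z 0.05 y [0.0488 0.2242] px [210  92 101 133]
loc 240 [array([0.543 , 0.0702]), array([0.0284, 0.032 ]), np.float64(2.0428)] z 0.0578 y [0.054  0.0858] px [264  97  25  25]
loc 216 [array([0.6032, 0.0677]), array([0.0409, 0.0211]), np.float64(51.5656)] z 0.0579 y [0.0554 0.0873] px [222 102  22  27]
loc 190 [array([0.537 , 0.1962]), array([0.0393, 0.0216]), np.float64(50.5285)] z 0.058 y [0.1764 0.209 ] px [277 188  20  24]
loc 210 [array([0.5968, 0.1933]), array([0.0282, 0.0323]), np.float64(1.2059)] z 0.0579 y [0.1773 0.2096] px [235 194  23  23]
flap 395 [array([0.6204, 0.1297]), array([0.0123, 0.0261]), np.float64(30.854)] z 0.2941 y [0.1213 0.1439] px [152 227  35  35]
flap 397 [array([0.5269, 0.1397]), array([0.026 , 0.0129]), np.float64(45.7598)] z 0.2943 y [0.1328 0.1535] px [330 227  35  35]
flap 1896 [array([0.5683, 0.2403]), array([0.0227, 0.1145]), np.float64(88.8288)] z 0.1129 y [0.23   0.2527] px [227 236  92  27]
flap 2434 [array([0.5679, 0.2765]), array([0.1142, 0.0246]), np.float64(0.5131)] z 0.1669 y [0.2647 0.2893] px [228 287 100  35]
```

View pics/w5.png

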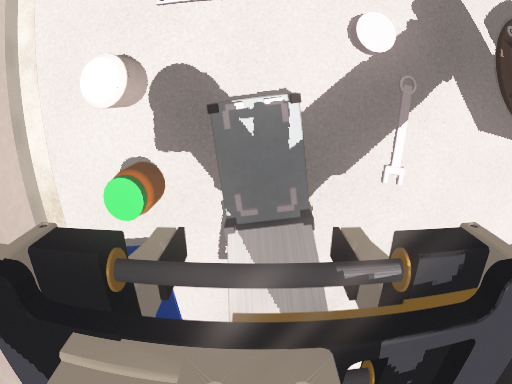

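```bash
python3 -m handwheel '[[0,0.5,-6,0,0],[0,1,-12,0,0],[0,1.5,-18,0,0],[0,2,-24,0,0],[0,2.5,-30,-1,0],[0,3,-36,-3,0],[0,3.5,-40,-7,0],[0,3.5,-42,-12,0]]'
python3 -m handwheel '[[0,0,0,-4,0],[0,0,0,-9,0],[0,0,0,-13,0],[0,0,0,-14,0],[0,0,0,-14.6,0],[0,0,0,-14.6,0],[0.3,0,0,-14.6,0]]' 40
python3 - <<'E'
from plant import get_state
s=get_state();print(s['tcp_pos'],s['eef_rot'],s['contact_force'])
E
```

```text
time_s: 11.85
tcp_pos: [0.61, -0.2842, 0.1654]
eef_rot: [-179.9, -0.0, -96.4]
contact_force: [0.6, 0.5, -0.8]
gripper_width: 0.0876
gripper_force: 0.0
time_s: 12.72
tcp_pos: [0.611, -0.2808, 0.0216]
eef_rot: [-179.9, -0.0, -96.2]
contact_force: [0.3, 0.1, 0.6]
gripper_width: 0.0819
gripper_force: 0.0
[ 0.61098576 -0.28083221  0.02157719] [-1.79853836e+02 -1.60781626e-02 -9.61842076e+01] [0.34029809 0.05862709 0.5659288 ]
```

```bash
python3 -m handwheel '[[0.3,-0.1,0,-0.2,0],[0.5,-0.1,0,-0.2,0],[1,-0.1,0,-0.2,0],[1,-0.1,0,-0.2,0],[1,-0.1,0,-0.2,0],[1,-0.1,0,-0.2,0]]' 40
python3 -m handwheel '[[1,0,0,1,0],[1,0,0,4,0],[1,0,0,9,0],[1,0,3,13,0],[1,-0.5,8,15,0],[1,-1,14,15,2],[1,-1.5,20,15,5],[1,-2,26,15,6.9]]'
```

```text
time_s: 13.48
tcp_pos: [0.6094, -0.2806, 0.0181]
eef_rot: [-180.0, -0.0, -96.2]
contact_force: [1.5, 0.5, 0.9]
gripper_width: 0.0515
gripper_force: 40.0
time_s: 14.48
tcp_pos: [0.5876, -0.019, 0.1677]
eef_rot: [179.9, 0.0, -89.3]
contact_force: [2.0, 0.5, -5.1]
gripper_width: 0.0514
gripper_force: 40.0
```

```bash
python3 -m handwheel '[[1,-1,6,0,0],[1,-1.8,12,-1,0],[1,-1.8,15,-3,0],[1,-1.8,15.1,-6,0],[1,-1.8,15.1,-8,0],[1,-1.8,15.1,-8,0],[1,-1.8,15.1,-8,0]]'
python3 - <<'E'
from h import *
rgb,W=wcloud('w6')
def comp(lo,hi,xr,yr,lab,mn=60):
    m=(W[...,2]>lo)&(W[...,2]<hi)&(W[...,0]>xr[0])&(W[...,0]<xr[1])&(W[...,1]>yr[0])&(W[...,1]<yr[1])
    n,l,s,_=cv2.connectedComponentsWithStats(m.astype(np.uint8))
    for k in range(1,n):
        if s[k,4]<mn: continue
        p=W[l==k]; rc=cv2.minAreaRect(p[:,:2].astype(np.float32)); print(lab,s[k,4],[np.round(a,4) for a in rc],'z',np.round(np.median(p[:,2]),4),'x',np.round(np.percentile(p[:,0],[.5,99.5]),4),'y',np.round(np.percentile(p[:,1],[.5,99.5]),4))
comp(.078,.0895,(.5,.65),(0,.12),'rim')
comp(.092,.105,(.5,.65),(0,.1),'block')
comp(.055,.062,(.45,.7),(0,.3),'loc',25)
comp(.047,.0535,(.45,.7),(0,.3),'top')
s=get_state(); print(s['tcp_pos'],s['eef_rot'])
E
```

```text
time_s: 15.35
tcp_pos: [0.5713, 0.1303, 0.0887]
eef_rot: [-180.0, -0.0, -89.3]
contact_force: [0.2, 0.9, -4.3]
gripper_width: 0.0513
gripper_force: 40.0
rim 2435 [array([0.571 , 0.0928]), array([0.0606, 0.055 ]), np.float64(0.667)] z 0.0864 x [0.5408 0.6008] y [0.0653 0.1189]
block 5127 [array([0.571 , 0.0872]), array([0.0525, 0.0261]), np.float64(0.5955)] z 0.1003 x [0.5454 0.5965] y [0.0742 0.0998]
loc 47 [array([0.5246, 0.057 ]), array([0.0012, 0.0115]), np.float64(3.2643)] z 0.0587 x [0.5239 0.5252] y [0.0513 0.0626]
loc 54 [array([0.6184, 0.0585]), array([0.0009, 0.011 ]), np.float64(3.4238)] z 0.0586 x [0.6179 0.619 ] y [0.053 0.064]
loc 856 [array([0.5993, 0.0709]), array([0.0319, 0.0282]), np.float64(89.6935)] z 0.0578 x [0.5852 0.6133] y [0.055  0.0867]
loc 870 [array([0.5435, 0.0702]), array([0.0289, 0.0319]), np.float64(0.8737)] z 0.0579 x [0.5292 0.558 ] y [0.0544 0.0856]
loc 122 [array([0.608 , 0.1975]), array([0.0233, 0.006 ]), np.float64(88.9256)] z 0.0578 x [0.6049 0.6109] y [0.1862 0.2091]
loc 132 [array([0.5306, 0.1965]), array([0.0072, 0.0224]), np.float64(4.2416)] z 0.0578 x [0.5273 0.5343] y [0.1855 0.2077]
top 8377 [array([0.5708, 0.0984]), array([0.1201, 0.0972]), np.float64(0.6479)] z 0.0498 x [0.5118 0.6299] y [0.0499 0.1413]
top 143 [array([0.6147, 0.213 ]), array([0.0139, 0.0138]), np.float64(28.5242)] z 0.05 x [0.6075 0.6223] y [0.2047 0.2174]
top 130 [array([0.5251, 0.211 ]), array([0.016 , 0.0101]), np.float64(9.1288)] z 0.05 x [0.517  0.5318] y [0.2062 0.2165]
[0.57158105 0.1304372  0.08900311] [-1.79928965e+02  2.79948822e-02 -8.93059280e+01]
```

View pics/w6.png

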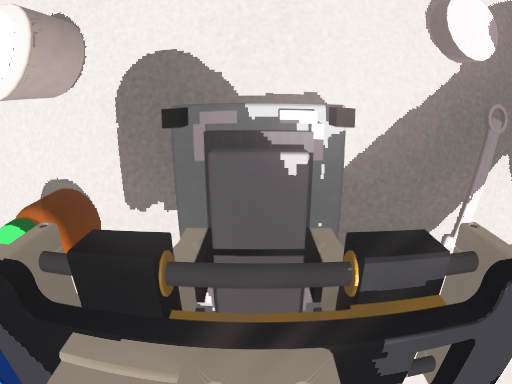

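```bash
python3 -m handwheel '[[1,0,0.12,-0.8,0],[1,0,0.12,-1.6,0],[1,0,0.12,-2.3,0],[1,0,0.12,-2.7,0],[1,0,0.12,-2.95,0],[1,0,0.12,-3.05,0],[1,0,0.12,-3.05,0],[1,0,0.12,-3.05,0]]'
```

```text
time_s: 16.4
tcp_pos: [0.5709, 0.1315, 0.058]
eef_rot: [-180.0, -0.0, -89.3]
contact_force: [-5.7, -0.6, 6.5]
gripper_width: 0.0519
gripper_force: 40.0
```

```bash
python3 -m handwheel '[[0.6,0,0,0,0],[0,0,0,0,0],[0,0,0,0,0],[0,0,0,0.5,0],[0,0,0,3,0],[0,0,0,8,0],[0,0,3,14,0],[0,0,5,18,0]]'
python3 -m handwheel '[[0,0,0,0,0],[0,0,0,0,0]]'
python3 - <<'E'
from h import *
rgb,W=wcloud('w7')
def comp(lo,hi,xr,yr,lab,mn=60):
    m=(W[...,2]>lo)&(W[...,2]<hi)&(W[...,0]>xr[0])&(W[...,0]<xr[1])&(W[...,1]>yr[0])&(W[...,1]<yr[1])
    n,l,s,_=cv2.connectedComponentsWithStats(m.astype(np.uint8))
    for k in range(1,n):
        if s[k,4]<mn: continue
        p=W[l==k]; rc=cv2.minAreaRect(p[:,:2].astype(np.float32)); print(lab,s[k,4],[np.round(a,4) for a in rc],'z',np.round(np.median(p[:,2]),4),np.round(np.polyfit(p[:,1],p[:,2],1)[0],4))
comp(.065,.075,(.5,.65),(0,.21),'block')
comp(.0535,.062,(.5,.65),(0,.21),'rim+loc')
comp(.1,.33,(.45,.7),(.2,.5),'flap')
print(get_state()['tcp_pos'],get_state()['joints'])
for c in ['scene','side']: imaging.capture(c)
E
```

```text
time_s: 17.4
tcp_pos: [0.5715, 0.1823, 0.2406]
eef_rot: [-179.9, 0.1, -89.3]
contact_force: [1.2, 0.7, 0.3]
gripper_width: 0.0874
gripper_force: 0.0
time_s: 17.65
tcp_pos: [0.5706, 0.1816, 0.2372]
eef_rot: [180.0, 0.0, -89.3]
contact_force: [-0.5, -0.9, 0.3]
gripper_width: 0.0878
gripper_force: 0.0
block 129 [array([0.6239, 0.0591]), array([0.0121, 0.0124]), np.float64(0.9372)] z 0.0698 -0.042
block 125 [array([0.5184, 0.0575]), array([0.0127, 0.0119]), np.float64(1.1387)] z 0.07 -0.0062
block 4724 [array([0.5696, 0.1318]), array([0.0525, 0.1121]), np.float64(0.6215)] z 0.0698 0.0011
rim+loc 302 [array([0.5987, 0.0709]), array([0.0313, 0.0278]), np.float64(89.122)] z 0.0578 -0.0104
rim+loc 305 [array([0.5426, 0.0702]), array([0.0278, 0.0312]), np.float64(2.2095)] z 0.0578 -0.0144
rim+loc 1131 [array([0.5699, 0.1325]), array([0.0603, 0.1302]), np.float64(0.7953)] z 0.0559 0.0006
rim+loc 296 [array([0.5968, 0.1935]), array([0.0284, 0.0321]), np.float64(0.2186)] z 0.0577 0.0029
rim+loc 287 [array([0.5412, 0.1926]), array([0.0285, 0.0326]), np.float64(1.2554)] z 0.058 -0.0105
flap 3725 [array([0.5684, 0.2436]), array([0.1145, 0.0259]), np.float64(0.8343)] z 0.1185 1.4946
flap 3209 [array([0.5679, 0.2799]), array([0.1145, 0.0197]), np.float64(0.8834)] z 0.17 1.454
flap 1078 [array([0.5134, 0.2059]), array([0.0424, 0.0136]), np.float64(5.9579)] z 0.3223 -0.6444
[0.57042749 0.18119844 0.23647653] [ 3.62989451e+01  1.30946699e+01 -8.43948492e+00 -2.32518877e-02
 -6.85433741e+01 -3.55963520e+01]
```

View pics/w7.png

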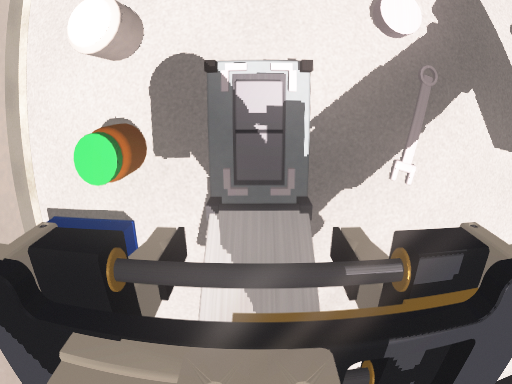

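```bash
python3 -m handwheel '[[0,0,0,5,10],[0,0,3,9,20],[0,0,7,9,30],[0,0,11,9,40],[0,0,14,9,50],[0,-0.2,15.9,9,60],[0,-0.3,15.9,9,70],[0,-0.3,15.9,9,80]]'
python3 -m handwheel '[[0,0,0,0,10],[0,0,0,0,10],[0,0,0,0,10]]'
python3 - <<'E'
from h import *
rgb,W=wcloud('w8')
for f in finder.cut_out('wrist','flap_bar')[:2]: print(f['p'],f['pixel'],f['region'].sum())
m=(W[...,2]>.2)&(W[...,2]<.29)&(W[...,0]>.5)&(W[...,0]<.64)&(W[...,1]>.25)&(W[...,1]<.42)
p=W[m]; print(m.sum(),np.percentile(p,[1,10,50,90,99],axis=0).round(4)); t=p[p[:,2]>np.percentile(p[:,2],90)]; print(t.mean(0))
print(get_state()['joints'])
E
```

```text
time_s: 18.8
tcp_pos: [0.5679, 0.3405, 0.3259]
eef_rot: [179.9, 0.1, -9.0]
contact_force: [-0.2, -0.3, 0.2]
gripper_width: 0.0878
gripper_force: 0.0
time_s: 19.18
tcp_pos: [0.5681, 0.3403, 0.3267]
eef_rot: [180.0, 0.0, 0.5]
contact_force: [-0.2, 0.1, -0.3]
gripper_width: 0.0877
gripper_force: 0.0
0.83 [300.9, 177.0] 8185
4092 [[0.5154 0.2989 0.2007]
 [0.5223 0.3032 0.2071]
 [0.574  0.3283 0.2469]
 [0.6174 0.3435 0.2639]
 [0.6228 0.346  0.2649]]
[0.57313947 0.34022553 0.26438663]
[ 4.77697714e+01  1.69739034e+01  8.40385426e+00  2.08343192e-04
 -8.14593754e+01  4.27820158e+01]
```

View pics/w8.png

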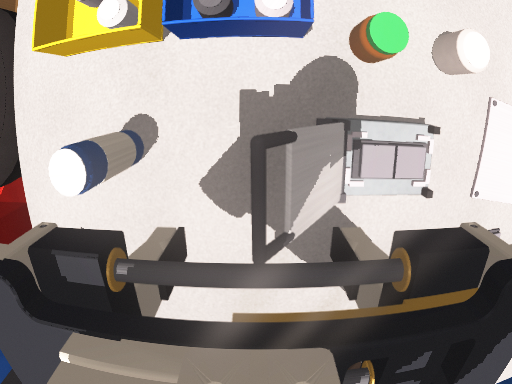

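```bash
python3 -m handwheel '[[0,0,0,-4,0],[0,0,0,-7.5,0],[0,0,0,-8.8,0],[0,0,0,-8.8,0],[0.5,0,0,-8.8,0],[0.7,0,0,-8.8,0],[1,0,0,-8.8,0],[1,0,0,-8.8,0]]' 15
python3 -m handwheel '[[1,0,0,0,0],[1,0,0,0,0],[1,0,0,0,0]]'
```

```text
time_s: 20.27
tcp_pos: [0.5681, 0.3407, 0.2398]
eef_rot: [-180.0, -0.0, 0.7]
contact_force: [-0.4, 0.9, -0.6]
gripper_width: 0.0527
gripper_force: 0.0
time_s: 20.65
tcp_pos: [0.568, 0.3406, 0.2393]
eef_rot: [180.0, 0.0, 0.7]
contact_force: [-0.1, -1.7, -0.3]
gripper_width: 0.0232
gripper_force: 0.0
```

```bash
python3 -m handwheel '[[1,0,0,0,0],[1,0,0,0,0],[1,0,0,0,0]]'
python3 -m handwheel '[[1,0,-1.4,0.85,0],[1,0,-2.9,1.6,0],[1,0.1,-4.9,2.4,0],[1,0.1,-7,3,0],[1,0.1,-9.2,3.4,0],[1,0.1,-11.4,3.6,0]]'
```

```text
time_s: 21.02
tcp_pos: [0.568, 0.3403, 0.2393]
eef_rot: [180.0, 0.0, 0.7]
contact_force: [0.4, -1.1, -0.3]
gripper_width: 0.0115
gripper_force: 15.0
time_s: 21.78
tcp_pos: [0.5695, 0.2248, 0.276]
eef_rot: [-180.0, -0.1, 0.7]
contact_force: [4.5, 1.0, 0.3]
gripper_width: 0.0111
gripper_force: 15.0
```

```bash
python3 -m handwheel '[[1,0,-2.2,-0.05,0],[1,0,-4.4,-0.3,0],[1,0.1,-6.5,-0.8,0],[1,0.1,-8.6,-1.5,0],[1,0.1,-10.6,-2.4,0],[1,0.1,-12.5,-3.5,0],[1,0.1,-14.3,-4.75,0],[1,0.2,-16,-6.2,0]]'
python3 -m handwheel '[[1,0,0,0,0]]'
```

```text
time_s: 22.78
tcp_pos: [0.5704, 0.0654, 0.212]
eef_rot: [-180.0, 0.1, 0.7]
contact_force: [2.3, 1.8, -2.7]
gripper_width: 0.0111
gripper_force: 15.0
time_s: 22.9
tcp_pos: [0.5702, 0.0647, 0.2112]
eef_rot: [179.9, 0.2, 0.6]
contact_force: [3.3, -0.2, -0.2]
gripper_width: 0.0113
gripper_force: 15.0
```

```bash
python3 -m handwheel '[[1,0,-0.8,-0.8,0],[1,0,-1.5,-1.6,0],[1,0,-2.2,-2.5,0],[1,0,-2.8,-3.35,0],[1,0,-3.4,-4.3,0],[1,0,-4,-5.2,0],[1,0,-4.5,-6.2,0],[1,0.05,-4.9,-7.2,0]]'
python3 -m handwheel '[[1,0,-0.4,-1,0],[1,0,-0.75,-2.05,0],[1,0,-1.05,-3.1,0],[1,0,-1.3,-4.2,0],[1,0,-1.4,-4.7,0],[1,0,-1.5,-5.3,0],[1,0,-1.55,-5.8,0],[1,0,-1.6,-6.4,0]]'
```

```text
time_s: 23.9
tcp_pos: [0.5709, 0.017, 0.1405]
eef_rot: [180.0, 0.1, 0.7]
contact_force: [-2.9, -1.1, -1.0]
gripper_width: 0.0113
gripper_force: 15.0
time_s: 24.9
tcp_pos: [0.5713, 0.0011, 0.0772]
eef_rot: [180.0, 0.0, 0.7]
contact_force: [-2.3, -5.2, -0.3]
gripper_width: 0.0112
gripper_force: 15.0
```

```bash
python3 -m handwheel '[[1,0,0,-0.5,0],[1,0,0,-1,0],[1,0,0,-1.5,0],[1,0,0,-1.9,0],[1,0,0,-2.2,0],[1,0,0,-2.4,0],[1,0,0,-2.6,0],[1,0,0,-2.6,0]]'
python3 - <<'E'
from h import *
rgb,W=cloud('side')
cv2.imwrite('pics/side2.png',rgb[...,::-1])
m=(W[...,2]>.06)&(W[...,2]<.1)&(W[...,0]>.52)&(W[...,0]<.63)&(W[...,1]>.03)&(W[...,1]<.21)
p=W[m]; print(m.sum(),np.median(p[:,2]),np.polyfit(p[:,1],p[:,2],1))
E
```

```text
time_s: 25.9
tcp_pos: [0.5715, -0.0001, 0.0529]
eef_rot: [179.9, -0.0, 0.7]
contact_force: [-6.2, -10.4, 12.2]
gripper_width: 0.0113
gripper_force: 15.0
2459 0.07895149365488868 [-0.00031679  0.07905232]
```

```bash
python3 -m handwheel '[[1,0,-0.1,0.15,0],[0.66,0,-0.1,0.15,0],[0.66,0,-0.1,0.15,0],[0.66,0,-0.1,0.15,0],[0.66,0,-0.1,0.15,0]]'
```

```text
time_s: 26.58
tcp_pos: [0.5719, 0.0009, 0.053]
eef_rot: [-180.0, -0.0, 0.7]
contact_force: [-1.1, -0.5, 0.7]
gripper_width: 0.0299
gripper_force: 0.0
```

```bash
python3 -m handwheel '[[0.66,0,-0.1,1,0],[0.66,0,-0.1,3,0],[0.66,0,-0.1,6,0],[0.66,0,-0.1,11,0],[0.66,0,-0.1,17,0],[0.66,0,-0.1,20,0],[0.66,0,-0.1,20,0],[0.66,0,-0.1,20,0]]'
python3 - <<'E'
from h import *
for cam in ['scene','side']:
    rgb,W=cloud(cam); cv2.imwrite(f'pics/{cam}3.png',rgb[...,::-1])
    m=(W[...,2]>.06)&(W[...,2]<.1)&(W[...,0]>.52)&(W[...,0]<.63)&(W[...,1]>.06)&(W[...,1]<.21)
    p=W[m]; print(cam,m.sum(),np.median(p[:,2]),np.polyfit(p[:,1],p[:,2],1)[0])
    for q in ['hub_cap','oil_filter','jar']:
        f=finder.cut_out(cam,q)
        if f: print(q,f[0]['pixel'],np.nanmedian(W[f[0]['region']],0).round(3))
E
```

```text
time_s: 27.58
tcp_pos: [0.571, -0.0004, 0.2527]
eef_rot: [-180.0, 0.0, 0.7]
contact_force: [0.5, -0.2, -0.1]
gripper_width: 0.0297
gripper_force: 0.0
scene 1498 0.07864936487938243 -0.0010369261390308973
hub_cap [256.3, 180.5] [ 0.4   -0.037  0.029]
oil_filter [223.1, 252.6] [0.792 0.005 0.072]
jar [285.0, 268.1] [0.786 0.161 0.064]
side 2399 0.07900030879886998 -0.0013851255969748826
hub_cap [310.6, 213.2] [ 0.382 -0.026  0.03 ]
oil_filter [167.9, 183.4] [0.749 0.016 0.078]
jar [140.1, 230.4] [0.745 0.173 0.07 ]
```

View pics/side3.png

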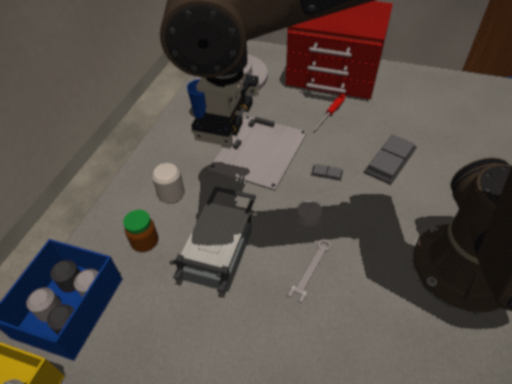

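The side picture shows the flap lying level over the pad (about pixel 215,235). The cap (310,213), filter (168,183) and jar (140,230) have not moved, and the gripper is clear of everything.

```bash
python3 -c "
from plant import r; print(r.close_job())"
```

```text
the job is handed in; nothing more can be done
None
```

The job is handed in at about 28 s of the 72 s allowed: the pad was squared against both fences and laid fully down in the nest, the flap was lowered gently and lies level over it, and the cap, filter and jar did not move; the judge's verdict was not shown.

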